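# Start the knife sharpener's lag screw square with the box key

### The job

Take the box key from its stand, fit its socket fully down over the square head of the leaning lag screw on the knife sharpener, and bring screw and key upright before you turn. Then, pressing it down lightly all the while (about 5 to 20 N), turn the screw clockwise by a sixth of a turn or a little more (not more than a quarter turn), and let go, leaving the key standing upright and fully down on the screw. Do not disturb the garlic, spice jar, mug or tin.

Things in the scene. Friction and masses are not known exactly. Their poses are not given: they have to be found in the camera images.
- sharpener: Knife sharpener, fixed: wooden board 130 x 100 x 24 mm, on it a 3 mm steel foot (top at 27 mm) and a black housing 48 x 56 mm (top at 63 mm, centre 22 mm to +x). Origin: centre of the board's underside; x along the 130 mm side, z up.
- pilot (a point): Pilot hole of the lag screw, on the steel foot, 35 mm to -x from the sharpener's centre, 27 mm above the bench; z up along the hole's axis (vertical).
- screw: Lag screw leaning 4 to 10 degrees in the pilot hole; rocks about its origin at the hole's mouth under 1.5 N sideways at its head, stays where left. z along the screw: washer, top at 28 mm; square head 16 mm across flats, 28 to 37; cone on it, 11 mm wide at 41. Its x, y do not turn with the head: the flats face up to 0.5 rad off the sharpener's x, y, unmeasured. Over 25 N of pressing spoils it.
- screw_turn (a joint): Turn of the screw, rad: 0 at the start, grows clockwise from above (driving in); friction 0.12 Nm; the screw sinks 0.95 mm per rad, so a key held at one height loses some of its pressure. Tells nothing of how the head's flats face.
- washer: Collar washer on the screw, 29 mm across, 4 mm thick, directly under the square head; it leans and sinks with the screw but does not turn. At the start its origin and axes are those of screw (its top at z = 28 mm); the socket mouth presses on it when the key is fully down.
- key: Box key, 0.2 kg, mouth down in the stand. Origin: centre of the socket mouth; z up to the handle. Square socket 25.6 mm outside, 18 inside (flats face key x, y), 16 deep; paddle handle 56 mm along x, 16 along y, 70 to 112 mm above the mouth. Fully down, the mouth lies on the washer and the key stands by itself; over 6 degrees off the flats it stops 9 mm higher on the head's corners.
- stand: Wooden block 80 x 80 x 45 mm fixed to the bench, with one square hole 28.6 mm wide and 35 mm deep (hole floor 10 mm above the bench) in which the key stands. Origin: centre of its underside, z up, x and y along its sides.
- garlic: Garlic bulb, 53 mm, bystander. Origin at its underside.
- spice_jar: Spice jar with green cap, 46 mm wide, 106 mm tall, bystander. Origin at its underside.
- white_mug: White mug, 92 x 127 mm with handle, 95 mm tall, bystander. Origin at its underside.
- food_tin: Small food tin, 57 mm wide, 72 mm tall, bystander. Origin at its underside.
Not all that is in view belongs to the job. Of the things that look like the key, the larger one is meant.

How it is judged:
By the outcome, as a careful person would: the job done as asked, in the order asked, and still so for the second after the job is handed in, with the robot touching nothing.
It also fails if it takes over 64 s, if anything falls off the work surface, if the arm or the gripper's body presses on something with over 40 N, if the wrist force passes 120 N, or if a joint passes its speed limit or range.

### The arm

A 6-joint arm with a two-finger parallel gripper is mounted at the origin on a cart in front of the work surface, level with it; the furniture and walls round the work are solid. World frame = base frame: x ahead of the robot, y to its left, z up, the work surface at z = 0. Lengths are in m, angles in rad, forces in N, time in s.
With the tool pointing down it reaches from about 0.3 to 0.775 m from the base axis. Payload 14.6 kg.
Tool frame: the origin (TCP) lies between the finger pads; the fingertips stand 22 mm ahead of it and the grasp point (between the pads) lies 3 mm ahead of it; z points along the fingers, y is the line along which they close (so a half turn about z gives the same grasp; the last joint's range is limited). The gripper opens to 85 mm and grips with 20 to 120 N. Pads are 22 mm wide; open, the fingers measure 114 mm over their backs; the gripper's body (76 mm by 85 mm) begins 54 mm behind the grasp point. The pads swing forward as they close: fully open they stand 13 mm farther back than shut.
Start: joints at [-1.363, 0.3, 1.521, -0, 1.321, -0.067], TCP at [0.149, -0.529, 0.253] pointing down, gripper open.
Joint ranges: [-3.03, 3.03], [-0.79, 2.21], [0.23, 2.52], [-1.04, 4.18], [0, 3.07], [-2.55, 2.55]. Speed limits (rad/s): [2.22, 2.22, 2.57, 3.14, 3.14, 3.14].

### API

Orientations are given as a rotation vector (axis times angle).
In Python, from rig import manip gives the robot as it stands.
- The arm moves only by the shell command python3 -m crank 'ROWS' [FORCE]. ROWS is JSON, a list that holds one entry, the list of rows, each a list of 7 numbers: the turn, a rotation vector about the world's x, y, z in rad, then the shift along the world's x, y, z in mm, then the finger opening in mm, from 0 to 85.4. A call has 1 to 10 rows; each row shifts and turns the commanded pose from where the row before left it; what a row does not reach is not made up. A row lasts 1/8 s, in which the tool goes at most 62.5 mm and 10.7 degrees, less where a joint would pass 70% of its speed; a pose out of reach is approached as far as the arm can. A call is refused whole if a number of a shift passes 62.5 or a number of a turn 0.188, either way. A call with a gripper value outside its range is refused whole. The fingers move at their own pace and stop on an object; FORCE is the grip in N (left out, the last holds). Time passes only in rows, so rows that do not move let the fingers close. It gives the time, the measured TCP pose, the force, the opening and the grip force at its end, in the units of the state.
- manip.read_state(): the state, without advancing time (a new reading comes with each control period).
- manip.capture(name): name is "side" or "top"; returns the picture (420x560x3 uint8, blue, green, red); there is no depth.
- manip.camera_model(name): a dict with "fx", "fy", "cx", "cy" (pixels), "pose" (4x4, takes a point from camera to world coordinates). Camera axes: x right, y down, z forward; pixel columns grow to the right and rows downward; lengths in m; the calibration is good to about 2 mm. A picture is of the moment at which its call begins. camera_model takes no time and is no camera call.
- manip.finish_job(): hands the job in; it is judged then, once.
The state is a dict: "t": time; "joint_pos": joint angles; "dq": joint speeds; "effort": joint torques, N m; "tcp_pos": TCP position; "tcp_rot": TCP orientation; "ft_force": force on the tool from outside, world axes, zero at the start; "wrist_torque": the same for the moment, N m; "finger_gap": opening from 0.0 (shut) to 1.0 (fully open); "grip_force": force on a finger pad.
Only numpy, scipy, OpenCV 4.12 (cv2) and the standard library are available. Lean on these libraries where they do the work, as an engineer would, in place of code of your own. Each camera call takes 0.05 s, during which the arm holds its last target. There are 200 camera calls.

## Working session

There is one attempt and no reset: what is moved stays moved. The work goes in short steps, Python scripts to look and compute and a shell command to move; the robot and the scene stay as the last step left them, time stands still between calls to the robot, and variables do not carry over. Pictures are saved under pics/ and viewed, at most 10 in all, crops included, and the job is handed in when it is done.

```bash
mkdir -p pics; ls
python3 - <<'E'
from rig import manip
import cv2,numpy as np
for n in("side","top"):
    cv2.imwrite(f"pics/{n}0.png",manip.capture(n))
    m=manip.camera_model(n);print(n,m["fx"],m["fy"],m["cx"],m["cy"]);print(np.round(m["pose"],4))
s=manip.read_state();print(s)
E
```

```text
pics
side 497.11954332102044 497.11954332102044 284.79281573989414 206.7170207191543
[[ 0.9561 -0.1392  0.2579  0.1765]
 [-0.2927 -0.4093  0.8642 -1.2254]
 [-0.0148 -0.9017 -0.432   0.6431]
 [ 0.      0.      0.      1.    ]]
top 529.2832928744604 529.2832928744604 277.25099013181165 209.9715151846469
[[-1.6600e-02 -9.9670e-01  7.9200e-02  4.2210e-01]
 [-9.9990e-01  1.6600e-02 -1.4000e-03 -4.7400e-02]
 [ 1.0000e-04 -7.9200e-02 -9.9690e-01  1.2903e+00]
 [ 0.0000e+00  0.0000e+00  0.0000e+00  1.0000e+00]]
{'t': 0.1, 'joint_pos': array([-1.36258006e+00,  3.00417717e-01,  1.52150649e+00,  1.51721421e-05,
        1.32070641e+00, -6.66133985e-02]), 'dq': array([-0.00083964, -0.00183551, -0.0020403 , -0.00054657, -0.00117109,
       -0.00091477]), 'effort': array([ 2.59241984e-03, -5.44377244e+01, -3.62371945e+01, -2.51420039e-05,
        3.02972447e-03,  2.04490334e-05]), 'tcp_pos': array([ 0.149216  , -0.52918184,  0.25278214]), 'tcp_rot': array([-3.11095239e+00, -4.30196271e-01,  9.22792543e-05]), 'ft_force': array([-0.75852114,  0.28919922, -0.74506835]), 'wrist_torque': array([-0.01473924, -0.01638207,  0.00204786]), 'grip_force': 0.0, 'finger_gap': 1.0014724379532058}
```

View pics/top0.png

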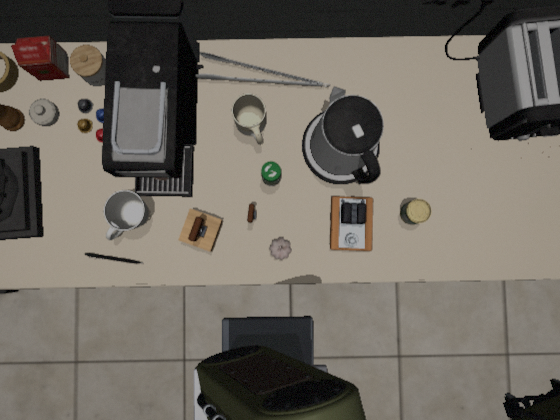

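View pics/side0.png

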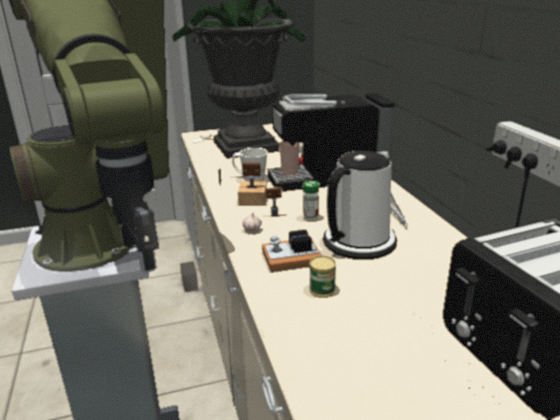

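The top view shows the stand and key at about (200,229), a smaller decoy at (252,212), and the sharpener at (351,222) with its screw near (350,240). I'll enlarge those areas.

```bash
cat > h.py <<'E'
from rig import manip
import cv2,numpy as np
from scipy.optimize import least_squares
M={n:manip.camera_model(n) for n in("top","side")}
def proj(n,P):
    m=M[n];T=np.linalg.inv(m["pose"]);p=np.atleast_2d(P)@T[:3,:3].T+T[:3,3]
    return np.c_[m["fx"]*p[:,0]/p[:,2]+m["cx"],m["fy"]*p[:,1]/p[:,2]+m["cy"]]
def atz(n,u,v,z):
    m=M[n];d=np.array(m["pose"])[:3,:3]@[(u-m["cx"])/m["fx"],(v-m["cy"])/m["fy"],1];c=np.array(m["pose"])[:3,3]
    return c+d*(z-c[2])/d[2]
def crop(im,u,v,w,h,k):
    return cv2.resize(im[v:v+h,u:u+w],None,fx=k,fy=k,interpolation=cv2.INTER_CUBIC)
def quad(f,top,side,specs):
    # specs: (name,u0,v0) crops 50x37 at 8x
    t={"top":top,"side":side};c=[crop(t[n],u,v,50,37,8) for n,u,v in specs]
    for q,(n,u,v) in zip(c,specs):
        for i in range(0,50,10):cv2.putText(q,str(u+i),(i*8,8),0,.3,(0,0,255));cv2.line(q,(i*8,8),(i*8,14),(0,0,255))
        for i in range(0,37,10):cv2.putText(q,str(v+i),(0,i*8+4),0,.3,(0,0,255))
    cv2.imwrite(f,np.vstack([np.hstack(c[:2]),np.hstack(c[2:])]))
E
python3 - <<'E'
from h import *
t=cv2.imread("pics/top0.png");s=cv2.imread("pics/side0.png")
quad("pics/q0.png",t,s,[("top",175,210),("top",327,218),("side",230,170),("side",258,228)])
for z,p in((.045,(202,230)),(.024,(351,223))):print(atz("top",*p,z))
E
```

```text
[0.4767101  0.12861815 0.045     ]
[ 0.48847123 -0.22534841  0.024     ]
```

View pics/q0.png

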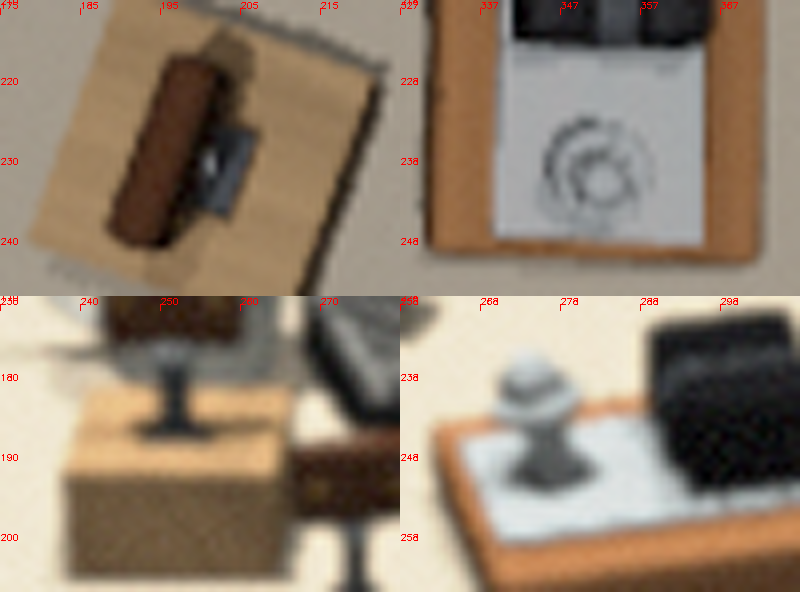

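Run:
```python
from h import *
t=np.mean([manip.capture("top").astype(float) for _ in range(8)],0);s=np.mean([manip.capture("side").astype(float) for _ in range(8)],0)
np.savez("avg0.npz",t=t,s=s)
K=8
def rect(name,box,z,fn):
    u,v,w,h=box;c=cv2.resize(t[v:v+h,u:u+w].astype(np.float32),None,fx=K,fy=K,interpolation=cv2.INTER_CUBIC)
    c=np.clip(c,0,255);m=fn(c).astype(np.uint8);m=cv2.morphologyEx(m,cv2.MORPH_OPEN,np.ones((9,9)))
    cs,_=cv2.findContours(m,0,1);cn=max(cs,key=cv2.contourArea).reshape(-1,2)
    P=np.array([atz("top",u+(a+.5)/K-.5,v+(b+.5)/K-.5,z)[:2]*1000 for a,b in cn],np.float32)
    r=cv2.minAreaRect(P);print(name,np.round(r[0],1),np.round(r[1],1),round(r[2],1));return m
B=lambda c:c[...,0];G=lambda c:c[...,1];R=lambda c:c[...,2]
m1=rect("handle",(180,210,35,40),.122,lambda c:(R(c)<120)&(R(c)>1.5*B(c)))
m2=rect("stand",(170,200,60,55),.045,lambda c:(R(c)>1.35*B(c)))
m3=rect("board",(322,188,60,70),.024,lambda c:(R(c)>1.7*B(c))&(R(c)>70))
m4=rect("foot",(337,222,30,32),.027,lambda c:(R(c)<1.25*B(c))&(R(c)>90))
# local pics
def big(im,u,v,w,h,k):
    q=crop(im.astype(np.float32),u,v,w,h,k);lo,hi=q.min(),q.max();return np.clip((q-lo)/(hi-lo)*255,0,255).astype(np.uint8)
a=big(t,339,226,25,25,16);b=big(s,262,228,25,25,16)
for q,u,v in((a,339,226),(b,262,228)):
    for i in range(0,25,4):cv2.putText(q,str(u+i),(i*16+8,10),0,.35,(0,0,255));cv2.putText(q,str(v+i),(0,i*16+12),0,.35,(0,0,255))
cv2.imwrite("pics/q1.png",np.hstack([a,b]))
```

```text
handle [479.8 127. ] [27.7 66.6] 69.5
stand [477.9 132.4] [85.  82.3] 69.5
board [ 488.8 -225.5] [ 99.3 128.7] 87.0
foot [ 459.9 -225.4] [62.9 61.2] 86.5
```

View pics/q1.png

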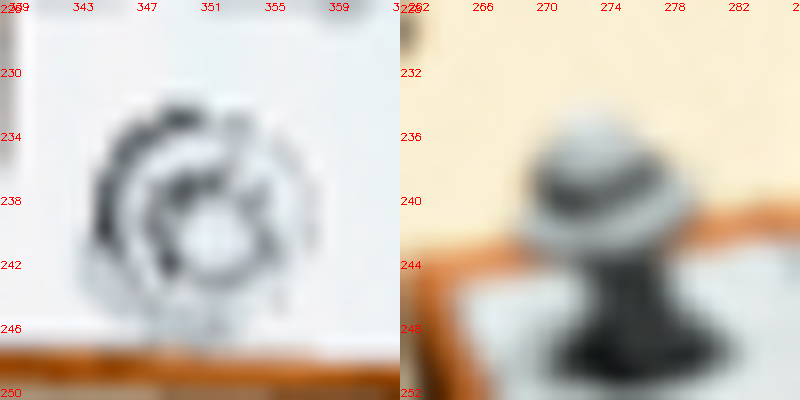

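```bash
cat > fit.py <<'E'
from h import *
from scipy.optimize import minimize
from scipy.spatial.transform import Rotation as Ro
from scipy.spatial import ConvexHull
d=np.load("avg0.npz");A={"top":d["t"],"side":d["s"]}
pil=np.array([.4538,-.2237,.027]);SS=6
win={"top":(341,229,22,19),"side":(265,231,18,14)}
def circ(r,z,n=32,ph=0):
    a=np.arange(n)*2*np.pi/n+ph;return np.c_[r*np.cos(a),r*np.sin(a),z*np.ones(n)]
def faces(lo,hi,g):
    n=len(lo);return [(np.array([lo[i],lo[(i+1)%n],hi[(i+1)%n],hi[i]]),g(i)) for i in range(n)]
def model(ph):
    sq=lambda z:circ(8*2**.5,z,4,ph+np.pi/4)
    F=faces(circ(14.5,24),circ(14.5,28),lambda i:1+i//4)+[(circ(14.5,28),10)]
    F+=faces(sq(28),sq(37),lambda i:11+i)+[(sq(37),15)]
    F+=faces(circ(7.8,37),circ(5.5,41),lambda i:16+i//4)+[(circ(5.5,41),25)]
    return F
def resid(p,ph):
    R=Ro.from_rotvec([p[0],p[1],0]).as_matrix();out=[]
    for k,n in enumerate(("top","side")):
        u,v,w,h=win[n];L=np.zeros((h*SS,w*SS),np.uint8)
        for P,l in model(ph):
            q=proj(n,pil+P@R.T/1000)+p[2+2*k:4+2*k]
            ar=np.sum(q[:,0]*np.roll(q[:,1],-1)-q[:,1]*np.roll(q[:,0],-1))
            if ar>0: continue   # back face (image y down)
            cv2.fillPoly(L,[np.round(((q-[u,v]+.5)*SS-.5)*16).astype(np.int32)],int(l),shift=4)
        X=np.stack([cv2.GaussianBlur(cv2.resize((L==l).astype(np.float32),(w,h),interpolation=cv2.INTER_AREA),(0,0),.5).ravel() for l in np.unique(L)],1)
        Y=A[n][v:v+h,u:u+w].mean(2).ravel()
        b=np.linalg.solve(X.T@X+.05*np.eye(X.shape[1]),X.T@(Y-128)+0);r=X@b-(Y-128);out.append(r@r/len(r))
    return out
def cost(p,ph):
    a=resid(p,ph);return a[0]+a[1]+8*np.sum(np.array(p[2:])**2)
if __name__=="__main__":
    for deg in range(-32,30,4):
        best=None
        for g in([-.03,-.1],[.03,-.1]):
            x0=np.array(g+[0,0,0,0.]);S=np.vstack([x0]+[x0+e for e in np.diag([.06,.06,.8,.8,.8,.8])])
            r=minimize(cost,x0,(np.radians(deg),),method="Nelder-Mead",options=dict(initial_simplex=S,maxfev=220,fatol=.05,xatol=1e-3))
            if best is None or r.fun<best.fun:best=r
        Rm=Ro.from_rotvec([*best.x[:2],0]).as_matrix()
        print(deg,round(best.fun,1),np.round(resid(best.x,np.radians(deg)),1),np.round(best.x,2),"head off mm",np.round(Rm@[0,0,37],1)[:2])
E
python3 - <<'E'
from h import *
print("handle",atz("top",195.2,228.5,.122),"cone",atz("top",351.8,240.5,.0677),"washer",atz("top",351.3,239.2,.055))
print(proj("side",[.4538,-.2237,.027]))
E
time timeout 500 python3 fit.py
```

```text
handle [0.4768929  0.13272614 0.122     ] cone [ 0.44574801 -0.2199358   0.0677    ] washer [ 0.44903848 -0.22064637  0.055     ]
[[276.98028682 250.92510238]]
-32 283.0 [ 90.8 176.7] [-0.06 -0.11 -0.71  0.79 -0.78  0.44] head off mm [-4.2  2.2]
-28 294.2 [104.3 182.8] [-0.1  -0.13 -0.36  0.69 -0.39  0.34] head off mm [-5.   3.7]
-24 279.1 [ 93.9 178.4] [-0.07 -0.13 -0.53  0.46 -0.45  0.39] head off mm [-4.6  2.7]
-20 274.7 [ 91.6 173.3] [-0.06 -0.14 -0.64  0.52 -0.68  0.28] head off mm [-5.1  2.4]
-16 279.2 [ 94.8 170. ] [-0.07 -0.13 -0.51  0.79 -0.77  0.55] head off mm [-4.8  2.8]
-12 295.7 [ 98.1 173.4] [-0.05 -0.11 -0.67  0.91 -1.28  0.34] head off mm [-4.1  1.8]
-8 269.4 [ 98.1 169.9] [-0.09 -0.18 -0.2  -0.12 -0.15  0.32] head off mm [-6.6  3.2]
-4 286.9 [ 95.9 174.9] [-0.08 -0.1  -0.66  0.9  -0.62  0.62] head off mm [-3.8  2.8]
0 272.4 [ 95.8 165.1] [-0.06 -0.12 -0.49  0.74 -0.64  0.49] head off mm [-4.4  2.3]
4 271.6 [110.3 154.3] [-0.12 -0.15 -0.18  0.49 -0.07  0.78] head off mm [-5.5  4.3]
8 263.8 [ 89.6 164.6] [-0.06 -0.12 -0.64  0.67 -0.31  0.51] head off mm [-4.6  2.4]
12 260.1 [ 93.4 161.2] [-0.06 -0.13 -0.56  0.5  -0.25  0.23] head off mm [-4.9  2.1]
16 271.9 [ 94.1 167.1] [-0.07 -0.11 -0.69  0.65 -0.43  0.5 ] head off mm [-4.1  2.7]
20 270.4 [ 92.4 167.2] [-0.07 -0.12 -0.62  0.87 -0.46  0.1 ] head off mm [-4.3  2.5]
24 262.2 [ 89.9 163.6] [-0.06 -0.13 -0.68  0.65 -0.32  0.33] head off mm [-4.8  2.3]
28 273.5 [ 91.  170.5] [-0.08 -0.12 -0.63  0.92 -0.21  0.47] head off mm [-4.4  2.9]
real	0m41.406s
user	0m41.785s
sys	0m0.039s
```

Estimates so far:
- **Sharpener:** yaw is -3° and the pilot is at (454,-224). The board measured 99x129 mm, which matches the given size.
- **Screw:** it leans about 8° towards -x/+y.
- **Key:** it is at (477,133), with its x axis at -20.5°.

Next I'll move above the key.

```bash
python3 -m crank '[[[0,0,0.179,23.5,47.2,0,85],[0,0,0.179,23.5,47.2,0,85],[0,0,0.179,23.5,47.2,0,85],[0,0,0.179,23.5,47.2,0,85],[0,0,0.179,23.5,47.2,0,85],[0,0,0.179,23.5,47.2,0,85],[0,0,0.179,23.5,47.2,0,85],[0,0,0.179,23.5,47.2,0,85],[0,0,0.179,23.5,47.2,0,85],[0,0,0.179,23.5,47.2,0,85]]]' 40; python3 -m crank '[[[0,0,0.179,23.5,47.2,0,85],[0,0,0.179,23.5,47.2,0,85],[0,0,0.179,23.5,47.2,0,85],[0,0,0.179,23.5,47.2,0,85],[0,0,0,0,0,0,85],[0,0,0,0,0,0,85]]]'
cat > st.py <<'E'
from rig import manip
import numpy as np
from scipy.spatial.transform import Rotation as Ro
s=manip.read_state();R=Ro.from_rotvec(s["tcp_rot"]).as_matrix()
yaw=np.degrees(np.arctan2(R[1,0],R[0,0]))
print("t",round(s["t"],2),"tcp",np.round(s["tcp_pos"]*1e3,1),"toolx yaw",round(yaw,2),"toolz",np.round(R[:,2],3),"F",np.round(s["ft_force"],1),"T",np.round(s["wrist_torque"],3),"gap",round(s["finger_gap"]*85.4,1),"grip",round(s["grip_force"],1),"j6",round(s["joint_pos"][5],2))
E
python3 st.py
```

```text
t: 2.15
tcp_pos: [0.3847, -0.0557, 0.2536]
tcp_rot: [1.602, 2.701, 0.0]
ft_force: [0.6, -0.3, -0.4]
finger_gap: 0.996
grip_force: 0.0
t: 2.9
tcp_pos: [0.478, 0.1312, 0.2531]
tcp_rot: [-0.565, -3.09, 0.0]
ft_force: [0.4, -0.4, -0.1]
finger_gap: 0.998
grip_force: 0.0
t 2.9 tcp [478.  131.2 253.1] toolx yaw 159.27 toolz [-0. -0. -1.] F [ 0.4 -0.4 -0.1] T [-0.028  0.002 -0.003] gap 85.2 grip 0.0 j6 -1.02
```

```bash
python3 -m crank '[[[0,0,0,-1,1.5,-50,85],[0,0,0,0,0,-50,85],[0,0,0,0,0,-46,85],[0,0,0,0,0,0,10],[0,0,0,0,0,0,10],[0,0,0,0,0,0,10],[0,0,0,0,0,0,10],[0,0,0,0,0,0,10],[0,0,0,0,0,0,10]]]' 60; python3 st.py
python3 - <<'E'
from h import *
t=manip.capture("top");s=manip.capture("side")
cv2.imwrite("pics/q2.png",np.hstack([crop(t,160,180,80,80,5),crop(s,210,120,80,80,5)]))
E
```

```text
t: 4.03
tcp_pos: [0.4782, 0.1338, 0.1087]
tcp_rot: [0.563, 3.088, 0.004]
ft_force: [1.9, 6.7, 3.3]
finger_gap: 0.174
grip_force: 59.3
t 4.03 tcp [478.2 133.8 108.7] toolx yaw 159.32 toolz [ 0.003  0.002 -1.   ] F [1.9 6.7 3.3] T [ 1.37  -0.373  0.049] gap 14.9 grip 59.3 j6 -1.01
```

View pics/q2.png

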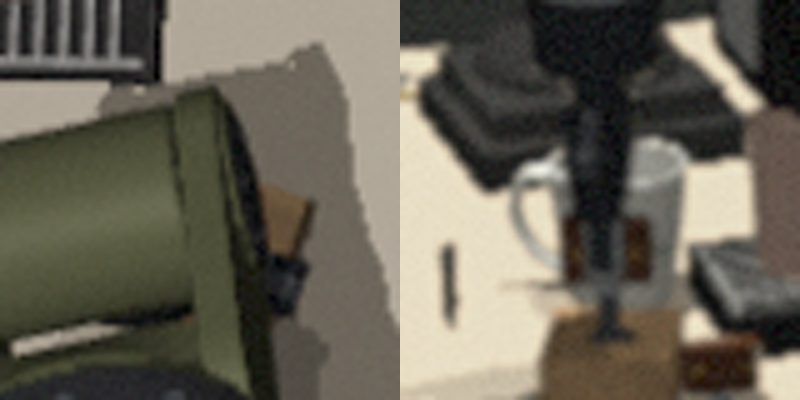

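```bash
python3 -m crank '[[[0,0,0,0,0,-0,10],[0,0,0,0,0,30,10],[0,0,0,0,0,45,10],[0,0,0,0,0,45,10],[0,0,0,0,0,0,10],[0,0,0,0,0,0,10]]]'; python3 -m crank '[[[0,0,-0.12,-3,-45,0,10],[0,0,-0.12,-3,-45,0,10],[0,0,-0.12,-3,-45,0,10],[0,0,-0.12,-3,-45,0,10],[0,0,-0.12,-3,-45,0,10],[0,0,-0.12,-3,-45,0,10],[0,0,-0.12,-3,-45,0,10],[0,0,-0.12,-3,-45,0,10],[0,0,0,0,0,0,10],[0,0,0,0,0,0,10]]]';python3 st.py
python3 - <<'E'
from h import *
t=manip.capture("top");s=manip.capture("side")
cv2.imwrite("pics/q3.png",np.hstack([crop(t,310,190,80,90,5),crop(s,235,150,80,90,5)]))
E
```

```text
t: 4.88
tcp_pos: [0.4768, 0.1329, 0.2266]
tcp_rot: [-0.563, -3.09, 0.001]
ft_force: [0.2, -0.2, -3.2]
finger_gap: 0.177
grip_force: 60.7
t: 6.12
tcp_pos: [0.4529, -0.2266, 0.2261]
tcp_rot: [-1.925, -2.48, 0.0]
ft_force: [0.9, 0.3, -2.4]
finger_gap: 0.18
grip_force: 60.5
t 6.12 tcp [ 452.9 -226.6  226.1] toolx yaw 104.35 toolz [-0.002  0.001 -1.   ] F [ 0.9  0.3 -2.4] T [ 0.098 -0.036 -0.053] gap 15.4 grip 60.5 j6 -0.79
```

View pics/q3.png

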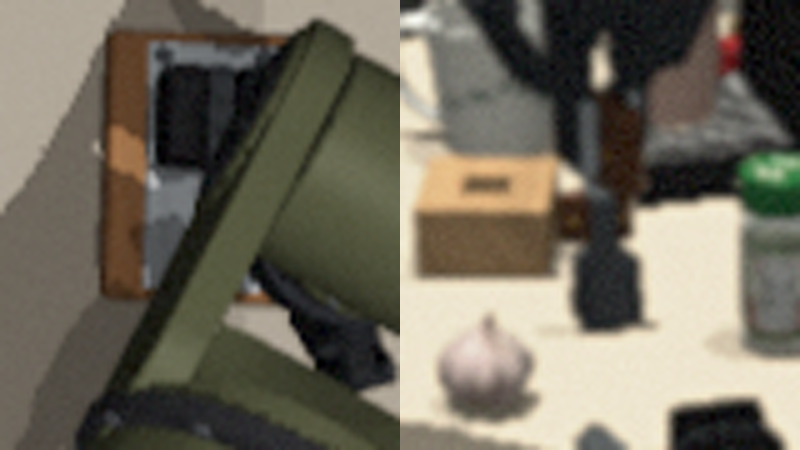

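The side crop shows the key held upright, with its socket mouth spanning about u 270–283 and its bottom at v≈216. The stand hole is at (252.4,187). I'll check the mouth's offset in the grip.

Run:
```python
from h import *
print("hole side",atz("side",252.4,187,.045)*1000)
s=np.mean([manip.capture("side").astype(float).mean(2) for _ in range(6)],0)
for v in(206,209,212):
    r=cv2.resize(s[v-1:v+2,255:300].mean(0)[None].astype(np.float32),None,fx=8,fy=1,interpolation=cv2.INTER_LINEAR)[0]
    d=np.diff(r);x=255+(np.arange(len(d))+1)/8-.5
    print(v,"edges",x[d.argmin()],x[d.argmax()], "mid",(x[d.argmin()]+x[d.argmax()])/2)
c=s[200:225,274:280].mean(1);print(np.round(c))
y=np.radians(104.35);ex=np.array([np.cos(y),np.sin(y),0]);ey=np.array([-ex[1],ex[0],0]);o=np.array([.4529,-.2266,.1274])
for dx in(-4,0,4):
    C=np.array([o+ex*dx/1e3+(a*ex+b*ey)*.0128+[0,0,h] for a in(-1,1) for b in(-1,1) for h in(0,.012)])
    q=proj("side",C);print(dx,q[:,0].min(),q[:,0].max(),(q[:,0].min()+q[:,0].max())/2,q[:,1].max(),proj("side",o+ex*dx/1e3))
p=np.array([.4538,-.2237,.027])+np.array([-.0052,.0027,.0405]);print("cone pred",proj("side",p),proj("top",p))
```

```text
hole side [480.72596656 135.61102919  45.        ]
206 edges 269.25 282.125 mid 275.6875
209 edges 269.125 283.75 mid 276.4375
212 edges 269.25 283.375 mid 276.3125
[ 44.  41.  40.  42.  43.  43.  42.  43.  41.  41.  41.  40.  40.  39.
  41.  66. 134. 202. 225. 226. 225. 225. 225. 225. 225.]
-4 269.23058250265876 284.47470576427617 276.8526441334675 218.46498982480713 [[276.89965003 215.00539095]]
0 268.3769408055399 283.5781547081735 275.97754775685667 217.8025589459032 [[276.02641348 214.36127269]]
4 267.5278551184325 282.6863999892587 275.1071275538456 217.1437086955063 [[275.1578326  213.72058855]]
cone pred [[274.20759504 236.08430485]] [[352.21454021 239.25659356]]
```

```bash
python3 -m crank '[[[-0.021,-0.042,0,-6.5,4.4,-15,10],[-0.021,-0.042,0,-6.5,4.4,-14,10],[-0.021,-0.041,0,-6.5,4.4,-14,10],[0,0,0,0,0,0,10],[0,0,0,0,0,0,10]]]' >/dev/null; python3 st.py; python3 -m crank '[[[0,0,0,0.5,-0.25,-4,10],[0,0,0,0.5,-0.25,-4,10],[0,0,0,0.5,-0.25,-4,10],[0,0,0,0.4,-0.2,-3,10],[0,0,0,0,0,0,10]]]' >/dev/null; python3 st.py
python3 - <<'E'
from h import *
t=manip.capture("top");s=manip.capture("side")
cv2.imwrite("pics/q4.png",np.hstack([crop(t,325,215,40,40,10),crop(s,255,205,40,40,10)]))
E
```

```text
t 7.15 tcp [ 434.3 -214.2  185.1] toolx yaw 104.05 toolz [ 0.125 -0.063 -0.99 ] F [ 1.  -0.3 -2.1] T [ 0.057  0.178 -0.039] gap 15.4 grip 60.4 j6 -0.79
t 7.78 tcp [ 435.6 -214.8  169. ] toolx yaw 104.05 toolz [ 0.124 -0.063 -0.99 ] F [ 0.6 -0.  -1.3] T [ 0.067  0.129 -0.02 ] gap 15.1 grip 60.4 j6 -0.79
```

View pics/q4.png

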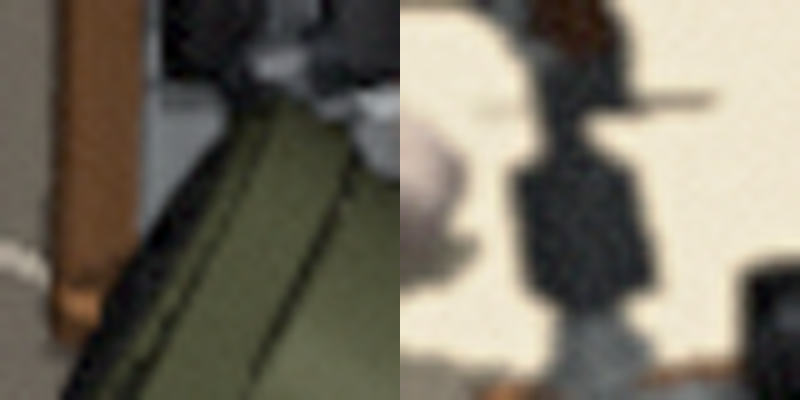

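The socket lines up with the leaning screw along its axis: the mouth is at about u 274 and the washer just below at about 275.5. Now I'll lower it while watching the force.

```bash
python3 -m crank '[[[0,0,0,0.25,-0.13,-2,10],[0,0,0,0.25,-0.13,-2,10],[0,0,0,0,0,0,10]]]' >/dev/null; python3 st.py; python3 -m crank '[[[0,0,0,0.25,-0.13,-2,10],[0,0,0,0,0,0,10]]]' >/dev/null; python3 st.py;  python3 -m crank '[[[0,0,0,0.25,-0.13,-2,10],[0,0,0,0,0,0,10]]]' >/dev/null; python3 st.py
```

```text
t 8.25 tcp [ 436.1 -215.   165.1] toolx yaw 104.05 toolz [ 0.124 -0.063 -0.99 ] F [ 0.1 -0.4 -3.3] T [0.029 0.118 0.009] gap 15.4 grip 60.4 j6 -0.79
t 8.5 tcp [ 436.3 -215.2  163.1] toolx yaw 104.04 toolz [ 0.124 -0.063 -0.99 ] F [-0.1  0.7 -2.1] T [0.071 0.072 0.032] gap 15.4 grip 60.4 j6 -0.79
t 8.75 tcp [ 436.6 -215.2  161.1] toolx yaw 104.05 toolz [ 0.124 -0.062 -0.99 ] F [-0.5  1.4 -3.2] T [0.371 0.116 0.035] gap 15.1 grip 60.6 j6 -0.79
```

```bash
for i in 1 2 ; do python3 -m crank '[[[0,0,0,0.12,-0.06,-1,10],[0,0,0,0,0,0,10]]]' >/dev/null; python3 st.py; done; python3 -m crank '[[[0,0,0,0.12,-0.06,-1,10],[0,0,0,0,0,0,10]]]' >/dev/null; python3 st.py
```

```text
t 9.0 tcp [ 436.8 -215.3  160.4] toolx yaw 104.05 toolz [ 0.125 -0.063 -0.99 ] F [-0.5  2.1 -0.1] T [0.498 0.141 0.084] gap 15.4 grip 60.8 j6 -0.79
t 9.25 tcp [ 437.1 -215.5  159.8] toolx yaw 104.04 toolz [ 0.125 -0.063 -0.99 ] F [-1.9  3.7  5.8] T [0.809 0.28  0.107] gap 15.2 grip 61.8 j6 -0.79
t 9.5 tcp [ 437.5 -215.6  159.4] toolx yaw 104.04 toolz [ 0.126 -0.063 -0.99 ] F [-3.3  4.8 12.5] T [1.134 0.324 0.135] gap 14.8 grip 62.6 j6 -0.79
```

```bash
python3 -m crank '[[[0,0,0,-0.6,0.8,0.8,10],[0,0,0,0,0,0,10]]]' >/dev/null; python3 st.py; for i in 1 2 3 4; do python3 -m crank '[[[-0.0065,0.0033,0.052,0,0,0,10]]]' >/dev/null; python3 st.py; done
```

```text
t 9.75 tcp [ 436.6 -214.8  159.5] toolx yaw 104.05 toolz [ 0.125 -0.063 -0.99 ] F [-1.   2.5  5.5] T [ 0.523  0.273 -0.007] gap 15.6 grip 61.9 j6 -0.79
t 9.88 tcp [ 436.6 -214.9  159.5] toolx yaw 107.1 toolz [ 0.125 -0.063 -0.99 ] F [-1.1  2.7  6.1] T [0.557 0.167 0.011] gap 15.3 grip 61.8 j6 -0.85
t 10.0 tcp [ 436.6 -214.8  159.4] toolx yaw 110.15 toolz [ 0.125 -0.063 -0.99 ] F [-1.   2.9  5.4] T [0.539 0.142 0.026] gap 15.0 grip 61.7 j6 -0.9
t 10.12 tcp [ 436.4 -214.7  159. ] toolx yaw 113.18 toolz [ 0.124 -0.063 -0.99 ] F [-0.5  0.5 -1.9] T [0.418 0.21  0.007] gap 15.2 grip 60.6 j6 -0.95
t 10.25 tcp [ 436.2 -214.7  158.6] toolx yaw 116.19 toolz [ 0.124 -0.062 -0.99 ] F [-0.3  0.7 -2.8] T [0.306 0.1   0.067] gap 15.0 grip 60.5 j6 -1.01
```

The force vanished at yaw ~113°, so the corners have cleared. Next I'll lower it to the washer.

```bash
python3 -m crank '[[[0,0,0,0.12,-0.06,-1,10],[0,0,0,0.12,-0.06,-1,10],[0,0,0,0,0,0,10]]]' >/dev/null; python3 st.py;python3 -m crank '[[[0,0,0,0.12,-0.06,-1,10],[0,0,0,0.12,-0.06,-1,10],[0,0,0,0,0,0,10]]]' >/dev/null; python3 st.py;for i in 1 2; do python3 -m crank '[[[0,0,0,0.12,-0.06,-1,10],[0,0,0,0,0,0,10]]]' >/dev/null; python3 st.py; done
```

```text
t 10.62 tcp [ 436.6 -214.8  156.8] toolx yaw 116.05 toolz [ 0.124 -0.062 -0.99 ] F [ 0.4  1.  -3.2] T [ 0.288  0.107 -0.014] gap 15.1 grip 60.4 j6 -1.0
t 11.0 tcp [ 436.9 -214.9  155. ] toolx yaw 116.09 toolz [ 0.125 -0.063 -0.99 ] F [ 0.2  0.6 -2.9] T [0.313 0.061 0.039] gap 15.3 grip 60.5 j6 -1.0
t 11.25 tcp [ 437. -215.  154.] toolx yaw 116.09 toolz [ 0.124 -0.063 -0.99 ] F [ 0.6  1.6 -1.9] T [ 0.316  0.064 -0.01 ] gap 15.1 grip 60.5 j6 -1.0
t 11.5 tcp [ 437.1 -215.1  153. ] toolx yaw 116.09 toolz [ 0.124 -0.063 -0.99 ] F [-0.4  1.4 -2.5] T [0.353 0.048 0.05 ] gap 15.2 grip 60.5 j6 -1.0
```

```bash
for i in 1 2 3; do python3 -m crank '[[[0,0,0,0.12,-0.06,-1,10],[0,0,0,0,0,0,10]]]' >/dev/null; python3 st.py; done
```

```text
t 11.75 tcp [ 437.4 -215.3  152.3] toolx yaw 116.09 toolz [ 0.125 -0.063 -0.99 ] F [-0.6 -0.1  0.9] T [0.111 0.221 0.008] gap 15.0 grip 61.3 j6 -1.0
t 12.0 tcp [ 437.8 -215.7  151.8] toolx yaw 116.09 toolz [ 0.126 -0.064 -0.99 ] F [-2.2 -1.2  5.3] T [-0.38   0.245 -0.119] gap 15.5 grip 62.0 j6 -1.0
t 12.25 tcp [ 438.1 -216.   151.5] toolx yaw 116.09 toolz [ 0.127 -0.065 -0.99 ] F [-4.3  0.9 14.4] T [-0.213  0.732 -0.08 ] gap 15.1 grip 63.4 j6 -1.0
```

Seated on the washer, as expected: it dropped about 8 mm past the corner stop. I'll ease the pressure and bring it upright by rotating about the pilot.

```bash
python3 -m crank '[[[0,0,0,-0.1,0.06,0.8,10],[0,0,0,0,0,0,10]]]' >/dev/null; python3 st.py; python3 -m crank '[[[0.009,0.0178,0,2.2,-1.1,0.3,10],[0.009,0.0178,0,2.2,-1.1,0.25,10],[0,0,0,0,0,0,10]]]' >/dev/null; python3 st.py; python3 -m crank '[[[0.009,0.0178,0,2.2,-1.1,0.25,10],[0.009,0.0178,0,2.2,-1.1,0.2,10],[0,0,0,0,0,0,10]]]' >/dev/null; python3 st.py
```

```text
t 12.5 tcp [ 437.9 -215.8  151.8] toolx yaw 116.08 toolz [ 0.126 -0.064 -0.99 ] F [-1.7 -1.9  6.3] T [-0.562  0.228 -0.072] gap 15.3 grip 61.9 j6 -1.0
t 12.88 tcp [ 442.4 -218.1  152.4] toolx yaw 116.22 toolz [ 0.091 -0.046 -0.995] F [-1.5 -0.9  9.4] T [-0.485  0.387 -0.039] gap 15.2 grip 62.2 j6 -1.0
t 13.25 tcp [ 446.9 -220.3  152.8] toolx yaw 116.31 toolz [ 0.055 -0.029 -0.998] F [-1.5 -1.6  9.6] T [-0.515  0.317 -0.011] gap 15.4 grip 62.2 j6 -1.0
```

```bash
python3 -m crank '[[[0.0095,0.0183,0,2.3,-1.1,0.1,10],[0.0095,0.0183,0,2.3,-1.1,0.05,10],[0,0,0,0,0,0,10]]]' >/dev/null; python3 st.py; python3 -m crank '[[[0.0095,0.0183,0,2.3,-1.1,0,10],[0,0,0,0,0,0,10],[0,0,0,0,0,0,10]]]' >/dev/null; python3 st.py
python3 - <<'E'
from h import *
t=manip.capture("top");s=manip.capture("side")
cv2.imwrite("pics/q5.png",np.hstack([crop(t,325,215,40,50,10),crop(s,255,205,40,50,10)]))
E
```

```text
t 13.62 tcp [ 451.5 -222.6  153.1] toolx yaw 116.36 toolz [ 0.019 -0.01  -1.   ] F [-1.7 -1.4 10.1] T [-0.55   0.334  0.024] gap 15.1 grip 62.4 j6 -0.99
t 14.0 tcp [ 453.7 -223.7  153.2] toolx yaw 116.37 toolz [ 0.001 -0.001 -1.   ] F [-2.5 -2.2  8.8] T [-0.649  0.241  0.066] gap 15.1 grip 62.4 j6 -0.99
```

View pics/q5.png

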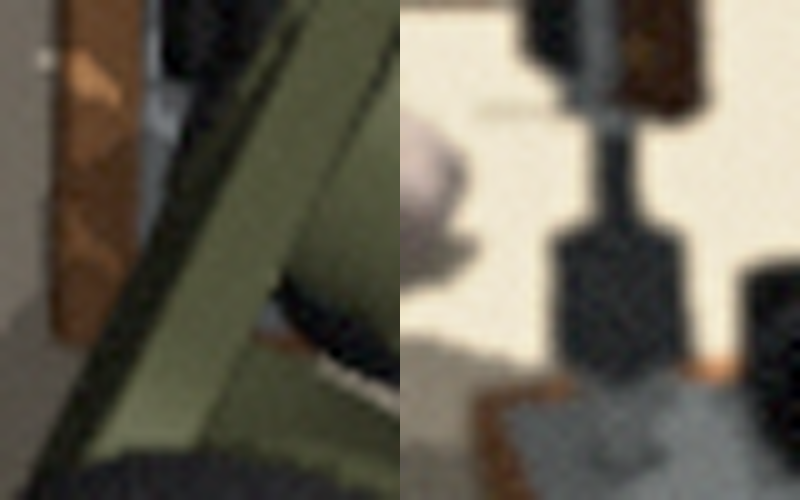

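The key is upright and the socket sits down on the foot's screw at about (275,242). Next I'll relieve the side load and turn clockwise, watching for contact torque.

```bash
python3 -m crank '[[[0,0,0,-0.4,-0.3,0,10],[0,0,0,0,0,0,10]]]' >/dev/null; python3 st.py; for i in 1 2 3 4 5 6; do python3 -m crank '[[[0,0,-0.04,0,0,0,10]]]' >/dev/null; python3 st.py; done
```

```text
t 14.35 tcp [ 453.5 -223.9  153.2] toolx yaw 116.36 toolz [ 0.002 -0.    -1.   ] F [ 0.3 -2.1  8.4] T [-0.456 -0.172  0.051] gap 15.1 grip 62.2 j6 -0.99
t 14.47 tcp [ 453.5 -223.9  153.2] toolx yaw 114.03 toolz [ 0.002 -0.    -1.   ] F [ 1.  -0.3  9.1] T [-0.374 -0.089  0.03 ] gap 15.3 grip 62.2 j6 -0.95
t 14.6 tcp [ 453.5 -223.8  153.2] toolx yaw 111.7 toolz [ 0.002 -0.    -1.   ] F [0.3 0.8 8.4] T [-0.248 -0.016  0.024] gap 15.1 grip 62.2 j6 -0.91
t 14.72 tcp [ 453.4 -223.8  153.2] toolx yaw 109.41 toolz [ 0.002 -0.    -1.   ] F [ 0.2 -0.6  8.7] T [-0.19  -0.057  0.123] gap 14.9 grip 62.2 j6 -0.87
t 14.85 tcp [ 453.5 -223.7  153.2] toolx yaw 107.12 toolz [ 0.002  0.    -1.   ] F [ 0.3 -0.5  9.2] T [-0.131  0.012  0.129] gap 15.1 grip 62.2 j6 -0.83
t 14.97 tcp [ 453.4 -223.7  153.2] toolx yaw 104.83 toolz [ 0.002  0.    -1.   ] F [-1.  -0.7  9.4] T [-0.101  0.02   0.094] gap 15.4 grip 62.2 j6 -0.79
t 15.1 tcp [ 453.4 -223.7  153.2] toolx yaw 102.54 toolz [ 0.002  0.    -1.   ] F [-0.  -0.4  9.2] T [-0.033  0.027  0.095] gap 15.0 grip 62.2 j6 -0.75
```

Contact torque of about 0.12 Nm began near yaw 110°, with roughly 11 N of pressing. I'll continue to yaw ~36° and lower with the sinking screw.

```bash
python3 -m crank '[[[0,0,-0.0725,0,0,-0.09,10],[0,0,-0.0725,0,0,-0.09,10],[0,0,-0.0725,0,0,-0.07,10],[0,0,-0.0725,0,0,-0.07,10],[0,0,-0.0725,0,0,-0.07,10]]]' >/dev/null; python3 st.py;  python3 -m crank '[[[0,0,-0.0725,0,0,-0.07,10],[0,0,-0.0725,0,0,-0.07,10],[0,0,-0.0725,0,0,-0.07,10],[0,0,-0.0725,0,0,-0.07,10],[0,0,-0.0725,0,0,-0.07,10]]]' >/dev/null; python3 st.py
```

```text
t 15.72 tcp [ 453.5 -223.6  152.8] toolx yaw 81.72 toolz [ 0.003  0.001 -1.   ] F [ 0.1  1.5 10.4] T [ 0.263 -0.063  0.182] gap 15.6 grip 62.4 j6 -0.39
t 16.35 tcp [ 453.5 -223.4  152.5] toolx yaw 60.94 toolz [ 0.003  0.001 -1.   ] F [ 1.1  1.9 10.4] T [ 0.629 -0.118  0.174] gap 15.1 grip 62.6 j6 -0.03
```

```bash
python3 -m crank '[[[0,0,-0.0725,0,0,-0.07,10],[0,0,-0.0725,0,0,-0.07,10],[0,0,-0.0725,0,0,-0.07,10]]]' >/dev/null; python3 st.py;  python3 -m crank '[[[0,0,-0.0725,0,0,-0.07,10],[0,0,-0.0725,0,0,-0.07,10],[0,0,-0.0725,0,0,-0.07,10],[0,0,0,0,0,0,10]]]' >/dev/null; python3 st.py
```

```text
t 16.73 tcp [ 453.5 -223.3  152.3] toolx yaw 48.49 toolz [ 0.004  0.001 -1.   ] F [ 0.4  3.5 10.9] T [ 0.826 -0.25   0.145] gap 15.2 grip 62.6 j6 0.19
t 17.23 tcp [ 453.6 -223.2  152.1] toolx yaw 36.09 toolz [ 0.004  0.001 -1.   ] F [1.9 3.  9.1] T [ 1.002 -0.367  0.208] gap 15.5 grip 62.5 j6 0.41
```

```bash
python3 -m crank '[[[0,0,0.02,0.3,0.5,0,10],[0,0,0,0,0,0,10]]]' >/dev/null; python3 st.py; python3 -m crank '[[[0,0,0,0.1,0.2,0.3,10],[0,0,0,0,0,0,10]]]' >/dev/null; python3 st.py
```

```text
t 17.48 tcp [ 453.8 -222.9  152.1] toolx yaw 37.31 toolz [ 0.004  0.    -1.   ] F [1.8 1.6 9.7] T [ 0.559 -0.07  -0.007] gap 15.2 grip 62.4 j6 0.39
t 17.73 tcp [ 453.8 -222.8  152.1] toolx yaw 37.29 toolz [ 0.004  0.    -1.   ] F [1.  1.2 8.8] T [ 0.236 -0.172 -0.05 ] gap 15.4 grip 61.9 j6 0.39
```

```bash
python3 -m crank '[[[0,0,0,0,0,0,20],[0,0,0,0,0,0,30],[0,0,0,0,0,0,50],[0,0,0,0,0,0,85],[0,0,0,0,0,0,85],[0,0,0,0,0,0,85]]]' >/dev/null; python3 st.py; python3 -m crank '[[[0,0,0,0,0,20,85],[0,0,0,0,0,40,85],[0,0,0,0,0,60,85],[0,0,0,-20,60,0,85],[0,0,0,-20,60,0,85],[0,0,0,-20,60,0,85],[0,0,0,-20,60,0,85],[0,0,0,0,0,0,85]]]' >/dev/null; python3 st.py
python3 - <<'E'
from h import *
t=manip.capture("top");s=manip.capture("side")
cv2.imwrite("pics/q6.png",np.hstack([crop(t,325,205,50,75,8),crop(s,250,190,50,75,8)]))
a=[.4538,-.2237,.055];b=[.4538,-.2237,.166];print(proj("top",[a,b]),proj("side",[a,b]))
E
```

```text
t 18.48 tcp [ 453.1 -222.5  151.2] toolx yaw 37.29 toolz [ 0.001  0.001 -1.   ] F [ 0.7 -0.5 -0. ] T [ 0.008 -0.015  0.03 ] gap 84.9 grip 0.0 j6 0.39
t 19.48 tcp [373.   17.5 271.6] toolx yaw 37.6 toolz [ 0.003  0.002 -1.   ] F [0.6 0.1 0.5] T [-0.016  0.022  0.023] gap 84.6 grip 0.0 j6 0.86
[[352.55258225 237.13391612]
 [359.97410434 235.66497049]] [[276.7282365  240.83815496]
 [275.6765556  198.75032906]]
```

View pics/q6.png

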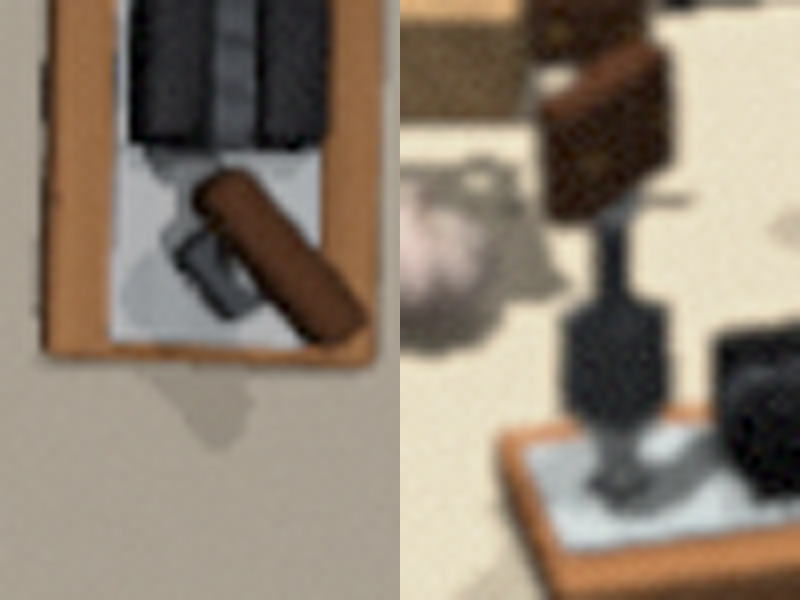

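The key stands upright and fully seated. Its handle top at about (360,237) and its socket both match a vertical axis over the pilot, and the handle yaw shows about 70° of screw turn. The bystanders weren't touched, so I'm handing in.

```bash
python3 -c "
from rig import manip
print(manip.finish_job())"
```

```text
the job is handed in; nothing more can be done
None
```

The job is handed in: the key is upright and fully down on the screw, which I turned about 70° clockwise (estimated from the key's angle) at roughly 11–13 N, then let go. I did not check the bystanders afterwards, but the arm kept clear of them.

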